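# Put the mixed-up canister lids back

## Robot

A 6-joint arm with a two-finger parallel gripper is mounted at the origin on a cart in front of the work surface, level with it; the furniture and walls round the work are solid. World frame = base frame: x ahead of the robot, y to its left, z up, the work surface at z = 0. Lengths are in mm, angles in rad, forces in N, time in s.
With the tool pointing down it reaches from about 300 to 775 mm from the base axis. Payload 14.6 kg.
Tool frame: the origin (TCP) lies at the very end of the fingers, on their centre line; the grasp point (between the pads) lies 19 mm behind it; z points along the fingers, y is the line along which they close (so a half turn about z gives the same grasp; the last joint's range is limited). The gripper opens to 94 mm and grips with 3 to 60 N. Pads are 16 mm wide; open, the fingers measure 119 mm over their backs; the gripper's body (75 mm by 177 mm) begins 78 mm behind the grasp point.
Start: joints at [1.223, 0.3, 1.521, -0, 1.321, -0.067], TCP at [152.416, 528.449, 205.446] pointing down, gripper open.
Joint ranges: [-3.03, 3.03], [-0.79, 2.21], [0.23, 2.52], [-1.04, 4.18], [0, 3.07], [-2.55, 2.55]. Speed limits (rad/s): [2.22, 2.22, 2.57, 3.14, 3.14, 3.14].

## Interface

Orientations are given as [roll, pitch, yaw] about the fixed x, y, z axes, in that order (R = Rz(yaw) Ry(pitch) Rx(roll)).
In Python, from cell import manip, eyes, ticket gives the robot as it stands. The module is installed in compiled form; this text tells all that it offers.
- The arm moves only by the tool arm_command, never from a script. Its argument "plan" is a list of rows, each a list of 5 numbers: the opening, from -1 (shut) to 1 (fully open), then the shift along the tool's x, y, z in m, then the turn about the tool's z in rad. In form: [[jaw, dx, dy, dz, roll], ...]. A call has 1 to 20 rows; each row shifts and turns the commanded pose from where the row before left it, along the tool's axes as they then stand; what a row does not reach is not made up. A row lasts 1/8 s, in which the tool goes at most 62.5 mm and 10.7 degrees, less where a joint would pass 70% of its speed; a pose out of reach is approached as far as the arm can. A call is refused whole if a number of a shift passes 0.0625 or a number of a turn 0.188, either way. A call with a gripper value outside its range is refused whole. The fingers move at their own pace and stop on an object; "newtons" is the grip in N (left out, the last holds). Time passes only in rows, so rows that do not move let the fingers close. It gives the time, the measured TCP pose, the force, the opening and the grip force at its end, in the units of the state.
- manip.read_state(): the state, without advancing time (a new reading comes with each control period).
- eyes.camera(name): name is "side" or "top" or "wrist"; returns a dict with "img" (400x640x3 uint8, blue, green, red), "z_map" (400x640 float32, mm along the optical axis (not along the pixel's ray), 0 where there is no reading), "fx", "fy", "cx", "cy" (pixels), "eye" and "orientation" of the camera in the world. Camera axes: x right, y down, z forward; pixel columns grow to the right and rows downward; lengths in mm; the calibration is good to about 2 mm. A picture is of the moment at which its call begins.
- ticket.sign_off(): hands the job in; it is judged then, once.
The state is a dict: "clock": time; "joints": joint angles; "qd": joint speeds; "effort": joint torques, N m; "eef_pos": TCP position; "eef_rot": TCP orientation; "wrist_force": force on the tool from outside, world axes, zero at the start; "moment": the same for the moment, N m; "finger_gap": finger opening in mm; "finger_force": force on a finger pad.
Only numpy, scipy, OpenCV 4.12 (cv2) and the standard library are available. Lean on these libraries where they do the work, as an engineer would, in place of code of your own. Each camera call takes 0.05 s, during which the arm holds its last target. There are 200 camera calls.

## Task

The lids of the four white canisters, where the small spare parts are kept, have been mixed up: each one lies loosely on a canister of another shape. Put every lid back on its own canister, dropped fully home so that it sits flat on the rim; the empty cork coaster (or any free bit of desk) can hold a lid meanwhile. Do not knock over the little saline bottle among them or push it aside.

Things in the scene. Friction and masses are not known exactly. Their poses are not given: they have to be found in the camera images.
- lid_round: Wooden lid of the round canister: a plate, round, 84 mm across and 7 mm thick. Below it a plug, 68 mm across, 8 mm deep, edge rounded, fits its own canister's mouth with 3 mm to spare all round. Central on top: a turned wooden knob, 16 to 19 mm across, 26 mm high. About 70 g. Origin: centre of the plate's underside (plug to 8 mm below, grip's top 33 mm above); z up.
- lid_square: Wooden lid of the square canister: a plate, square, 74 x 74 mm and 7 mm thick. Below it a plug, 58 x 58 mm, 8 mm deep, edge rounded, fits its own canister's mouth with 3 mm to spare all round. Central on top: a bar grip 12 mm wide (x), 30 mm long (y), 26 mm high. About 70 g. Origin: centre of the plate's underside (plug to 8 mm below, grip's top 33 mm above); z up.
- lid_oblong: Wooden lid of the oblong canister: a plate, oblong, 60 x 108 mm and 7 mm thick, long side along y. Below it a plug, 44 x 92 mm, 8 mm deep, edge rounded, fits its own canister's mouth with 3 mm to spare all round. Central on top: a bar grip 12 mm wide (x), 40 mm long (y), 26 mm high. About 70 g. Origin: centre of the plate's underside (plug to 8 mm below, grip's top 33 mm above); z up.
- lid_slim: Wooden lid of the slim canister: a plate, long and slim, 42 x 140 mm and 7 mm thick, long side along y. Below it a plug, 26 x 124 mm, 8 mm deep, edge rounded, fits its own canister's mouth with 3 mm to spare all round. Central on top: a bar grip 12 mm wide (x), 40 mm long (y), 26 mm high. About 70 g. Origin: centre of the plate's underside (plug to 8 mm below, grip's top 33 mm above); z up.
- jar_round: White ceramic canister, open on top, fixed to the desk: round, 84 mm across outside, 60 mm high, wall 5 mm, mouth 74 mm across. Takes the round lid at any turn. Origin: centre of its underside (z = 6 mm, on a mat); z up. Own lid fully home: lid origin 60 mm above this one; a wrong lid rests with its plug on the rim, 8 mm higher.
- jar_square: White ceramic canister, open on top, fixed to the desk: square, 74 x 74 mm outside, 60 mm high, wall 5 mm, mouth 64 x 64 mm. Takes the square lid at any quarter turn. Origin: centre of its underside (z = 6 mm, on a mat); z up. Own lid fully home: lid origin 60 mm above this one; a wrong lid rests with its plug on the rim, 8 mm higher.
- jar_oblong: White ceramic canister, open on top, fixed to the desk: oblong, 60 x 108 mm outside, 60 mm high, wall 5 mm, mouth 50 x 98 mm, long side along y. Takes the oblong lid either way round. Origin: centre of its underside (z = 6 mm, on a mat); z up. Own lid fully home: lid origin 60 mm above this one; a wrong lid rests with its plug on the rim, 8 mm higher.
- jar_slim: White ceramic canister, open on top, fixed to the desk: long and slim, 42 x 140 mm outside, 60 mm high, wall 5 mm, mouth 32 x 130 mm, long side along y. Takes the slim lid either way round. Origin: centre of its underside (z = 6 mm, on a mat); z up. Own lid fully home: lid origin 60 mm above this one; a wrong lid rests with its plug on the rim, 8 mm higher.
- coaster: Cork coaster, 100 mm across, 5 mm thick, fixed flat on the desk and empty: a free spot to park a lid on its plug. Origin: centre of its underside (z = 6 mm, on a mat).
- saline: Small white saline bottle, 39 mm across and 73 mm high, standing loose among the canisters; not part of the job. Origin: centre of its underside; z up.

How it is judged (in metres and radians):
At the end, for the whole second after the job is handed in: Each of the four lids is on the canister of its own shape: within 8 mm of the canister's axis, upright within 0.06 rad, its plate on the rim within 3.5 mm, at rest (z of lid_round in the frame of jar_round between 0.055 and 0.0635 m and horizontal distance between lid_round and jar_round below 0.008 m and angle between each of lid_round, lid_square, lid_oblong, lid_slim's own z axis and vertical below 0.06 rad and linear speed of each of lid_round, lid_square, lid_oblong, lid_slim below 0.02 m/s and z of lid_square in the frame of jar_square between 0.055 and 0.0635 m and horizontal distance between lid_square and jar_square below 0.008 m and z of lid_oblong in the frame of jar_oblong between 0.055 and 0.0635 m and horizontal distance between lid_oblong and jar_oblong below 0.008 m and z of lid_slim in the frame of jar_slim between 0.055 and 0.0635 m and horizontal distance between lid_slim and jar_slim below 0.008 m); the robot touches nothing.
It fails at once if the saline bottle is knocked over or shifted by more than 4 cm (angle between saline's own z axis and vertical above 0.5 rad or distance of saline from where it was at the start of the episode above 0.04 m).
It also fails if it takes over 128 s, if anything falls off the work surface, if the arm or the gripper's body presses on something with over 40 N, if the wrist force passes 120 N, or if a joint passes its speed limit or range.

## Working session

There is one attempt and no reset: what is moved stays moved. The work goes in short steps, Python scripts to look and compute and a tool call to move; the robot and the scene stay as the last step left them, time stands still between calls to the robot, and variables do not carry over. Pictures are saved under pics/ and viewed, at most 14 in all, crops included, and the job is handed in when it is done.

Besides the shell and the picture viewer there is one more tool, called after "Call:" as name(argument=value, ...) on one line, values as JSON. arm_command: Moves the arm, as the interface text tells. Its arguments: {"type":"object","properties":{"plan":{"type":"array"},"newtons":{"type":"number"}},"required":["plan"]}

```bash
mkdir -p pics; cat > h.py <<'E'
import numpy as np, cv2
from scipy.spatial.transform import Rotation as R
from cell import manip, eyes, ticket
def cam(n):
    c=eyes.camera(n); o=np.array(c["orientation"],float)
    c["R"]=o if o.shape==(3,3) else R.from_euler("xyz",o).as_matrix()
    c["eye"]=np.array(c["eye"],float); return c
def cloud(c):
    v,u=np.indices(c["z_map"].shape); z=c["z_map"]
    p=np.stack([(u-c["cx"])/c["fx"]*z,(v-c["cy"])/c["fy"]*z,z],-1)
    w=p@c["R"].T+c["eye"]; w[z==0]=np.nan; return w
E
python3 - <<'E'
from h import *
s=manip.read_state(); print(s)
for n in("top","side"):
    c=cam(n); cv2.imwrite(f"pics/{n}1.png",c["img"]); np.savez(f"{n}1.npz",**c)
    print(n,c["eye"],c["orientation"],c["fx"],c["cx"],c["cy"]); w=cloud(c); print(np.nanpercentile(w[...,2],[1,50,99]))
E
```

```text
{'clock': 0.0, 'joints': array([ 1.22341821e+00,  3.00458334e-01,  1.52160685e+00, -5.14698364e-05,
        1.32071580e+00, -6.66116087e-02]), 'qd': array([-2.43738943e-04, -3.65844746e-04,  7.31172804e-05,  2.62197765e-05,
        5.18501579e-04,  6.91282925e-04]), 'effort': array([ 1.46595667e-04, -5.31804836e+01, -3.52739775e+01,  7.09120464e-02,
        2.43364874e-02, -8.47310753e-05]), 'eef_pos': array([152.32749393, 528.19461234, 204.88243994]), 'eef_rot': array([-3.14040364e+00, -2.93550158e-05,  2.86083889e+00]), 'wrist_force': array([ 1.17345705, -1.18745977,  1.00441633]), 'moment': array([ 0.01915011, -0.03344441, -0.06431084]), 'finger_force': 0.0, 'finger_gap': 93.88262326647958}
top [418.27285435   9.0621301  944.95417114] [-3.03708574 -0.00755914 -1.54713207] 403.2506888043983 320.4866249896212 198.2919389647545
[-757.73616181 -282.79466554  187.47339975]
side [ 364.28913033 -742.07007651  619.10473124] [-2.19030356  0.02139245 -0.22415409] 467.6451010717758 322.59782810290784 208.34487282866692
[-7.56538189e+02 -1.56005809e-01  3.20594552e+02]
```

View pics/top1.png

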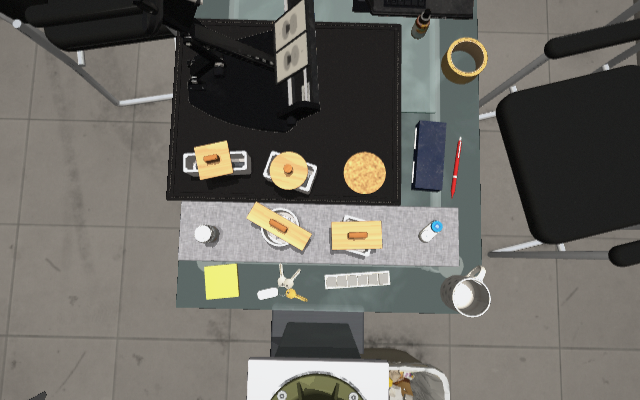

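View pics/side1.png

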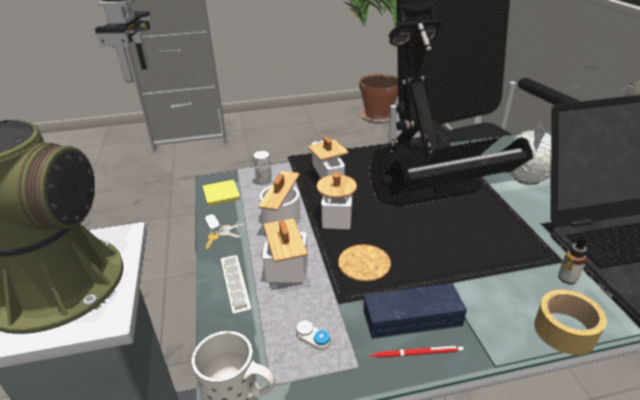

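The top view has +x up and +y to the left. It shows:
- Square lid on the slim jar (216,161).
- Round lid on the oblong jar (290,172).
- Slim lid on the round jar (279,228).
- Oblong lid on the square jar (356,236).
- Empty coaster (365,173) and saline bottle (205,233).
- A black lamp or stand (250,90) behind the row. The side view agrees with all of this.

```bash
cat >> h.py <<'E'
def rect(p):
    (cx,cy),(w,h),a=cv2.minAreaRect(p[:,:2].astype(np.float32))
    if w>h: w,h,a=h,w,a+90      # h long; long side direction angle = a+90
    return np.round([cx,cy,w,h,(a+90)%180],1)
def blobs(m,w,amin=60):
    n,l,st,_=cv2.connectedComponentsWithStats(m.astype(np.uint8),connectivity=4)
    for i in range(1,n):
        if st[i,4]>=amin:
            p=w[l==i]; yield rect(p),np.round(np.nanmedian(p[:,2]),1),st[i,4]
def masks(c):
    w=cloud(c); hsv=cv2.cvtColor(c["img"],cv2.COLOR_BGR2HSV); h,s,v=[hsv[...,i].astype(int) for i in range(3)]
    return w,w[...,2],h,s,v
E
python3 - <<'E'
from h import *
c=dict(np.load("top1.npz")); w,z,h,s,v=masks(c)
for n,m in [("plate",(s>70)&(h<30)&(z>74)&(z<90)),("grip",(s>70)&(h<30)&(z>98)&(z<115)),("jar",(s<60)&(v>90)&(z>56)&(z<73)),("coaster",(s>70)&(h<30)&(z>3)&(z<20)),("saline",(s<60)&(z>74)&(z<95))]:
    for b in blobs(m,w,12):
        if b[0][0]<800: print(n,b)
m=(z>110); 
for b in blobs(m,w,100): print("high",b)
for zz in (30,60,90,120,160,200):
    q=w[(z>zz)&(z<zz+40)&(w[...,0]>200)&(w[...,0]<800)&(abs(w[...,1])<450)]
    print(zz,"obst xmin by y bins",[ (y,round(np.min(q[(q[:,1]>=y)&(q[:,1]<y+50),0],initial=9999))) for y in range(-150,400,50)])
for p in((216,161),(212,159),(288,170),(279,227),(357,236),(365,173),(205,233),(250,60),(300,60)): print(p,v[p[1],p[0]],h[p[1],p[0]],s[p[1],p[0]],w[p[1],p[0]].round())
E
```

```text
plate (array([587. , 240.2,  74.6,  74.8, 103.2]), np.float64(81.3), np.int32(1044))
plate (array([568.1,  76.6,  81.7,  82.6,  91.9]), np.float64(81.4), np.int32(1079))
plate (array([447.9,  92.9,  41.7, 139.7,  61.5]), np.float64(81.5), np.int32(1151))
plate (array([432.3, -73.6,  59.6, 107.7,  91.9]), np.float64(81.3), np.int32(1290))
grip (array([587. , 239.6,  12.2,  29.5, 106.4]), np.float64(107.1), np.int32(90))
grip (array([568.6,  75.8,  15. ,  17.6,   1.8]), np.float64(107.2), np.int32(61))
grip (array([448. ,  93. ,  11.8,  39. ,  61.8]), np.float64(106.7), np.int32(110))
grip (array([432.8, -74. ,  10.4,  40.2,  91.4]), np.float64(107.3), np.int32(111))
jar (array([742. ,  50.4,   2.3,  21.5,   1.4]), np.float64(71.6), np.int32(12))
jar (array([589.8, 187.3,  35.6,  42.6,   6.8]), np.float64(65.8), np.int32(143))
jar (array([583.4, 116.8,  18.5,  60.6, 162.7]), np.float64(66.2), np.int32(119))
jar (array([583. , 294.9,  31. ,  43. ,   5.3]), np.float64(65.7), np.int32(137))
jar (array([556.5,  34.1,  26.2,  60.6, 159.5]), np.float64(66.1), np.int32(127))
jar (array([474.4
[... 2559 characters left out ...]
), (300, 9999), (350, 9999)]
160 obst xmin by y bins [(-150, 9999), (-100, 9999), (-50, 9999), (0, 769), (50, 9999), (100, 9999), (150, 796), (200, 781), (250, 780), (300, 9999), (350, 9999)]
200 obst xmin by y bins [(-150, 9999), (-100, 9999), (-50, 9999), (0, 9999), (50, 9999), (100, 9999), (150, 9999), (200, 781), (250, 777), (300, 9999), (350, 9999)]
(216, 161) 94 15 136 [583. 231.  89.]
(212, 159) 172 13 165 [584. 235. 108.]
(288, 170) 235 15 158 [564.  74. 109.]
(279, 227) 220 14 162 [444.  89. 110.]
(357, 236) 218 13 164 [430. -73. 106.]
(365, 173) 231 17 127 [578. -99.  12.]
(205, 233) 242 105 2 [429. 249.  80.]
(250, 60) 11 60 23 [798. 162. 119.]
(300, 60) 184 21 29 [790.  54. 142.]
```

```bash
cat >> h.py <<'E'
def go(x,y,z,yawdeg,src=None):
    """rows needed: turn in place first, then straight shift in the turned tool axes"""
    s=manip.read_state(); p=np.array(s["eef_pos"]); yaw=s["eef_rot"][2]
    if src is not None: p=np.array(src[:3],float); yaw=np.radians(src[3])
    t=np.radians(yawdeg); d=(t-yaw+np.pi/2)%np.pi-np.pi/2; t=yaw+d
    e=np.array([x,y,z])-p
    sh=[e[0]*np.cos(t)+e[1]*np.sin(t), e[0]*np.sin(t)-e[1]*np.cos(t), -e[2]]
    n=max(1,int(np.ceil(np.linalg.norm(sh[:2])/45)))
    print("turn %.3f rows %d | shift mm"%(-d,np.ceil(abs(d)/.15)),np.round(sh,1),"| per row xy n=%d"%n,np.round(np.array(sh)/n/1000,4)," j6~",round(np.arctan2(y,x)+np.pi/2-t,2))
E
python3 - <<'E'
from h import *
c=dict(np.load("top1.npz")); w,z,h,s,v=masks(c)
jm=(s<60)&(v>90)&(z>58)&(z<73)
for n,x,y,r in [("round",447,93,50),("square",432,-74,65),("oblong",568,76,70),("slim",587,240,85)]:
    p=w[jm&(np.hypot(w[...,0]-x,w[...,1]-y)<r)]
    print(n,rect(p),"ext",np.round([p[:,0].min(),p[:,0].max(),p[:,1].min(),p[:,1].max()],1))
go(432.5,-73.8,160,91.5)
E
```

```text
round [446.2  92.9  68.8  82.3 154.1] ext [404.6 487.3  52.2 132.3]
square [431.5 -75.5  52.2  92.5   6.8] ext [ 387.5  475.2 -105.3  -45.6]
oblong [569.6  74.1  60.5 108.   72.1] ext [526.2 613.3  16.  132.7]
slim [586.7 240.4  42.7 141.2  93.8] ext [561.4 611.7 169.5 312.1]
turn 1.264 rows 9 | shift mm [-609.2  264.3   44.9] | per row xy n=15 [-0.0406  0.0176  0.003 ]  j6~ -0.2
```

Call:
arm_command(plan=[[0.1, 0, 0, 0, 0.158], [0.1, 0, 0, 0, 0.158], [0.1, 0, 0, 0, 0.158], [0.1, 0, 0, 0, 0.158], [0.1, 0, 0, 0, 0.158], [0.1, 0, 0, 0, 0.158], [0.1, 0, 0, 0, 0.158], [0.1, 0, 0, 0, 0.158]], newtons=25)

```text
clock: 1.1
eef_pos: [152.4, 528.3, 205.1]
eef_rot: [-3.141, 0.001, 1.592]
wrist_force: [-0.5, -1.0, -0.4]
finger_gap: 51.3
finger_force: 0.0
```

Call:
arm_command(plan=[[0.1, -0.0406, 0.0176, 0, 0], [0.1, -0.0406, 0.0176, 0, 0], [0.1, -0.0406, 0.0176, 0, 0], [0.1, -0.0406, 0.0176, 0, 0], [0.1, -0.0406, 0.0176, 0, 0], [0.1, -0.0406, 0.0176, 0, 0], [0.1, -0.0406, 0.0176, 0, 0], [0.1, -0.0406, 0.0176, 0, 0], [0.1, -0.0406, 0.0176, 0, 0], [0.1, -0.0406, 0.0176, 0, 0], [0.1, -0.0406, 0.0176, 0, 0], [0.1, -0.0406, 0.0176, 0, 0], [0.1, -0.0406, 0.0176, 0, 0], [0.1, -0.0406, 0.0176, 0, 0], [0.1, -0.0406, 0.0176, 0, 0], [0.1, 0, 0, 0, 0], [0.1, 0, 0, 0, 0]])

```text
clock: 3.22
eef_pos: [431.8, -73.0, 205.2]
eef_rot: [-3.141, -0.0, 1.597]
wrist_force: [0.9, 0.2, -0.7]
finger_gap: 51.6
finger_force: 0.0
```

```bash
cat >> h.py <<'E'
def wlook(name,zmin=58,zmax=73,gz=(98,115)):
    c=cam("wrist"); cv2.imwrite(f"pics/{name}.png",c["img"]); w,z,h,s,v=masks(c)
    print("eye",c["eye"].round(),"state",manip.read_state()["eef_pos"].round(1),manip.read_state()["eef_rot"].round(3))
    for n,m in [("plate",(s>70)&(h<30)&(z>60)&(z<90)),("grip",(s>70)&(h<30)&(z>gz[0])&(z<gz[1])),("jar",(s<60)&(v>70)&(z>zmin)&(z<zmax))]:
        for b in blobs(m,w,300): print(n,b)
    return c
E
python3 - <<'E'
from h import *
wlook("w1")
go(432.5,-73.8,84,91.5)
E
```

```text
eye [429.   6. 385.] state [431.8 -72.7 205.3] [-3.141 -0.     1.597]
plate (array([439.3,  75.2,  42.1, 100.5,  61.5]), np.float64(81.3), np.int32(3644))
plate (array([571.1,  73.5,  79.4,  87.6,   5.2]), np.float64(81.3), np.int32(6370))
plate (array([434.2, -74. ,  61.4, 107.6,  92.9]), np.float64(81.4), np.int32(5012))
grip (array([446.9,  89.3,  12.1,  33.8,  61.5]), np.float64(106.9), np.int32(616))
grip (array([568.9,  75.2,  18. ,  18.6, 179.1]), np.float64(107.0), np.int32(504))
grip (array([433.2, -73.7,  11.9,  39.5,  91.8]), np.float64(107.0), np.int32(485))
jar (array([474.8,  76.4,  19.4,  70.1,  61.5]), np.float64(66.0), np.int32(504))
jar (array([559. ,  37.5,  33. ,  60.8, 162. ]), np.float64(66.1), np.int32(762))
turn 0.000 rows 1 | shift mm [ -1.1   0.7 121.3] | per row xy n=1 [-0.0011  0.0007  0.1213]  j6~ -0.2
```

Call:
arm_command(plan=[[0.1, -0.001, 0.001, 0.03, 0], [0.1, 0, 0, 0.03, 0], [0.1, 0, 0, 0.03, 0], [0.1, 0, 0, 0.02, 0], [0.1, 0, 0, 0.011, 0], [0.1, 0, 0, 0, 0], [-1, 0, 0, 0, 0], [-1, 0, 0, 0, 0], [-1, 0, 0, 0, 0], [-1, 0, 0, 0, 0]], newtons=25)

```text
clock: 4.53
eef_pos: [433.2, -74.5, 84.6]
eef_rot: [3.141, 0.0, 1.597]
wrist_force: [0.8, -0.4, 0.3]
finger_gap: 15.0
finger_force: 0.0
```

Call:
arm_command(plan=[[-1, 0, 0, 0, 0], [-1, 0, 0, 0, 0], [-1, 0, 0, -0.02, 0], [-1, 0, 0, -0.03, 0], [-1, 0, 0, -0.03, 0], [-1, 0, 0, -0.02, 0]])

```text
clock: 5.28
eef_pos: [433.2, -74.5, 185.6]
eef_rot: [3.141, 0.0, 1.597]
wrist_force: [0.6, -0.2, -1.4]
finger_gap: 12.0
finger_force: 25.0
```

```bash
python3 - <<'E'
from h import *
c=cam("top");cv2.imwrite("pics/t2.png",c["img"][100:300,150:470]); 
wlook("w2")
print(manip.read_state()["finger_gap"],manip.read_state()["finger_force"])
go(581,-97,185,91.5)
E
```

```text
eye [430.   5. 367.] state [433.9 -74.6 186. ] [3.139e+00 1.000e-03 1.597e+00]
plate (array([438.5,  73.9,  42.1,  97.8,  61.5]), np.float64(81.3), np.int32(3629))
plate (array([569. ,  69.3,  70.5,  84. ,   1.7]), np.float64(81.4), np.int32(6615))
grip (array([445.1,  85.8,  12.1,  25.7,  61.6]), np.float64(106.7), np.int32(514))
grip (array([568.7,  75.1,  17.9,  18.7,   6.4]), np.float64(107.1), np.int32(587))
jar (array([474.1,  74.9,  19.2,  65.6,  61. ]), np.float64(65.9), np.int32(562))
jar (array([559. ,  37.6,  33.1,  60.9, 161.9]), np.float64(66.0), np.int32(872))
11.606657329416716 24.968233108520508
turn -0.000 rows 1 | shift mm [-26.2 146.5   1. ] | per row xy n=4 [-0.0066  0.0366  0.0003]  j6~ -0.19
```

View pics/w2.png

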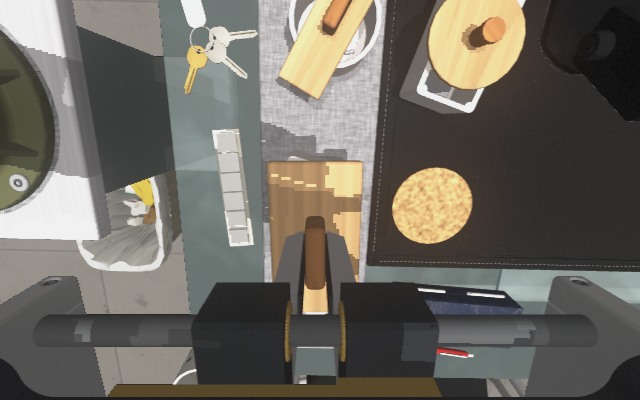

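The wrist view shows the oblong lid held flat by its bar (315,250) with the square jar hidden beneath it, and the coaster clear at (432,205).

Call:
arm_command(plan=[[-1, -0.0066, 0.0366, 0, 0], [-1, -0.0066, 0.0366, 0, 0], [-1, -0.0066, 0.0366, 0, 0], [-1, -0.0066, 0.0366, 0, 0], [-1, 0, 0, 0.04, 0], [-1, 0, 0, 0.04, 0], [-1, 0, 0, 0.04, 0], [-1, 0, 0, 0.02, 0], [-1, 0, 0, 0.009, 0], [-1, 0, 0, 0.005, 0], [-1, 0, 0, 0, 0]])

```text
clock: 6.75
eef_pos: [580.4, -97.1, 30.7]
eef_rot: [3.141, 0.0, 1.597]
wrist_force: [-0.5, 0.2, -0.8]
finger_gap: 12.0
finger_force: 25.0
```

Call:
arm_command(plan=[[0.1, 0, 0, 0.001, 0], [0.1, 0, 0, 0, 0], [0.1, 0, 0, 0, 0], [0.1, 0, 0, 0, 0], [0.1, 0, 0, -0.03, 0], [0.1, 0, 0, -0.05, 0], [0.1, 0, 0, -0.05, 0], [0.1, 0, 0, -0.03, 0], [0.1, 0, 0, 0, 0]])

```text
clock: 7.88
eef_pos: [581.0, -97.2, 191.7]
eef_rot: [3.137, 0.001, 1.597]
wrist_force: [-1.0, 0.1, -0.0]
finger_gap: 51.4
finger_force: 0.0
```

```bash
python3 - <<'E'
from h import *
go(587,239.8,185,104.5)
E
```

```text
turn -0.227 rows 2 | shift mm [324.8  90.2   6.7] | per row xy n=8 [0.0406 0.0113 0.0008]  j6~ 0.13
```

Call:
arm_command(plan=[[0.1, 0, 0, 0, -0.114], [0.1, 0, 0, 0, -0.113], [0.1, 0.0406, 0.0113, 0, 0], [0.1, 0.0406, 0.0113, 0, 0], [0.1, 0.0406, 0.0113, 0, 0], [0.1, 0.0406, 0.0113, 0, 0], [0.1, 0.0406, 0.0113, 0, 0], [0.1, 0.0406, 0.0113, 0, 0], [0.1, 0.0406, 0.0113, 0, 0], [0.1, 0.0406, 0.0113, 0, 0], [0.1, 0, 0, 0, 0], [0.1, 0, 0, 0, 0]])

```text
clock: 9.38
eef_pos: [586.1, 239.5, 188.1]
eef_rot: [-3.14, 0.0, 1.824]
wrist_force: [0.2, -0.4, -1.0]
finger_gap: 51.9
finger_force: 0.0
```

```bash
python3 - <<'E'
from h import *
wlook("w3")
c=cam("top");cv2.imwrite("pics/t3.png",c["img"]);w,z,h,s,v=masks(c)
jm=(s<60)&(v>90)&(z>58)&(z<73)
for n,x,y,r in [("square",432,-74,65)]:
    p=w[jm&(np.hypot(w[...,0]-x,w[...,1]-y)<r)]; print(n,rect(p),len(p))
for b in blobs((s>70)&(h<30)&(z>45)&(z<60),w,12): print("parkgrip/..",b)
for b in blobs((s>70)&(h<30)&(z>22)&(z<35),w,12): print("parkplate",b)
go(587,239.8,84.5,104.5)
E
```

```text
eye [566. 317. 368.] state [586.3 239.2 188.5] [-3.14   0.     1.823]
plate (array([588.2, 239.6,  74. ,  74.3, 103.6]), np.float64(81.4), np.int32(4474))
plate (array([468. , 124.9,  43.3,  66.3,  62.1]), np.float64(81.2), np.int32(844))
grip (array([588.2, 240.4,  11.2,  28.7, 104.6]), np.float64(106.9), np.int32(402))
jar (array([584.3, 291.3,  36.8,  42.1,   4.2]), np.float64(66.3), np.int32(572))
jar (array([591.5, 184.9,  30.5,  42. ,   4.3]), np.float64(66.2), np.int32(455))
jar (array([419.9, 107.8,  20.2,  71. ,  59.7]), np.float64(65.6), np.int32(415))
jar (array([585.9, 117.6,  25. ,  60.9, 150.3]), np.float64(65.9), np.int32(474))
square [431.6 -75.3  74.   74.2  75.2] 333
parkgrip/.. (array([ 925.8, -221. ,   20.5,   31. ,   72.1]), np.float64(56.8), np.int32(60))
parkgrip/.. (array([ 850.5, -327.6,   90.4,   94.5,   62.6]), np.float64(47.1), np.int32(377))
parkgrip/.. (array([ 890.4, -348.3,   11.2,   26.9,   70.4]), np.float64(47.1), np.int32(36))
parkgrip/.. (array([577.6, -95.4,  11.3,  37.8,  91.9]), np.float64(51.5), np.int32(100))
parkplate (array([ 870.6, -347.5,   29.4,   72.5,   43.6]), np.float64(28.3), np.int32(102))
parkplate (array([ 827.9, -305.9,   28.9,   85.8,   47.3]), np.float64(28.6), np.int32(106))
parkplate (array([577.6, -96.8,  59.4, 107. ,  92. ]), np.float64(26.3), np.int32(1081))
turn -0.001 rows 1 | shift mm [  0.6   0.7 104.4] | per row xy n=1 [0.0006 0.0007 0.1044]  j6~ 0.13
```

Call:
arm_command(plan=[[0.1, 0.0005, 0.002, 0.03, 0], [0.1, 0, 0, 0.03, 0], [0.1, 0, 0, 0.025, 0], [0.1, 0, 0, 0.019, 0], [0.1, 0, 0, 0, 0], [-1, 0, 0, 0, 0], [-1, 0, 0, 0, 0], [-1, 0, 0, 0, 0], [-1, 0, 0, 0, 0], [-1, 0, 0, 0, 0], [-1, 0, 0, 0, 0], [-1, 0, 0, -0.02, 0], [-1, 0, 0, -0.03, 0], [-1, 0, 0, -0.03, 0], [-1, 0, 0, -0.03, 0], [-1, 0, 0, -0.01, 0], [-1, 0, 0, 0, 0]])

```text
clock: 11.6
eef_pos: [588.3, 241.1, 205.8]
eef_rot: [3.141, -0.0, 1.824]
wrist_force: [0.1, 0.5, -0.6]
finger_gap: 11.6
finger_force: 25.0
```

```bash
python3 - <<'E'
from h import *
c=wlook("w4");w,z,h,s,v=masks(c)
for b in blobs((s>70)&(h<30)&(z>120),w,300): print("held",b)
print(manip.read_state()["finger_gap"],manip.read_state()["finger_force"])
go(431.6,-75.3,185,75.2)
E
```

```text
eye [567. 318. 385.] state [588.  241.  204.8] [-3.141  0.     1.824]
plate (array([456.9, 101.3,  42. , 119.7,  64.4]), np.float64(81.3), np.int32(1599))
grip (array([449.2,  92.6,  12. ,  40.5,  61.4]), np.float64(106.8), np.int32(405))
jar (array([585.4, 276.5,  42.1,  66.4,  93.8]), np.float64(66.3), np.int32(771))
jar (array([420.4, 107.7,  21.1,  71. ,  61.3]), np.float64(65.7), np.int32(385))
jar (array([476.4,  77. ,  17.9,  66.2,  61.8]), np.float64(65.7), np.int32(307))
jar (array([430. , -49.3,  46.4,  90.1,  16.6]), np.float64(65.4), np.int32(667))
held (array([587.8, 239.7,  74.3,  74.3,  14.5]), np.float64(201.7), np.int32(8020))
held (array([575.3, 259.1,   1.7,  24.8, 101.4]), np.float64(322.1), np.int32(326))
held (array([588.5, 264.4,   1.1,  22.2, 104.4]), np.float64(322.7), np.int32(349))
held (array([573.8, 257.3,   3.7,  76.4,  14.6]), np.float64(330.8), np.int32(4841))
11.430212926867332 24.990302324295044
turn 0.511 rows 4 | shift mm [-345.7  -70.4   19.8] | per row xy n=8 [-0.0432 -0.0088  0.0025]  j6~ 0.09
```

View pics/w4.png

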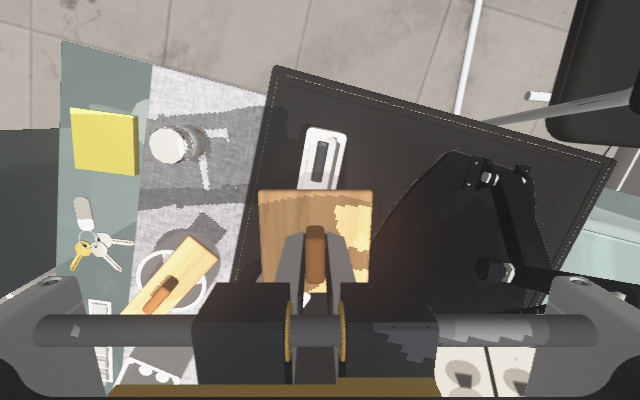

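The square lid is held flat (315,240) with the open slim jar below it (322,160).

Call:
arm_command(plan=[[-1, 0, 0, 0, 0.128], [-1, 0, 0, 0, 0.128], [-1, 0, 0, 0, 0.128], [-1, 0, 0, 0, 0.127], [-1, -0.043, -0.0088, 0, 0], [-1, -0.043, -0.0088, 0, 0], [-1, -0.043, -0.0088, 0, 0], [-1, -0.043, -0.0088, 0, 0], [-1, -0.043, -0.0088, 0, 0], [-1, -0.043, -0.0088, 0, 0], [-1, -0.043, -0.0088, 0, 0], [-1, -0.043, -0.0088, 0, 0], [-1, 0, 0, 0, 0], [-1, 0, 0, 0, 0]])

```text
clock: 13.4
eef_pos: [432.4, -73.2, 204.9]
eef_rot: [-3.141, -0.0, 1.312]
wrist_force: [0.6, 0.5, -0.9]
finger_gap: 11.8
finger_force: 25.0
```

```bash
python3 - <<'E'
from h import *
c=wlook("w5");w,z,h,s,v=masks(c)
for b in blobs((s>70)&(h<30)&(z>120)&(z<260),w,300): print("held",b)
jm=(s<60)&(v>70)&(z>62)&(z<69); p=w[jm&(np.hypot(w[...,0]-432,w[...,1]+75)<62)]; print(len(p),rect(p))
for b in blobs((s>70)&(h<30)&(z>45)&(z<60)&(w[...,0]<700),w,50): print("parkgrip",b)
go(431.6,-74.2,110,75.2)
E
```

```text
eye [452.   4. 384.] state [432.6 -73.  205. ] [-3.141 -0.     1.313]
plate (array([437.8,  71.6,  41.5,  93. ,  61.2]), np.float64(81.3), np.int32(3181))
plate (array([563.7,  56.6,  44.2,  83.2, 164.5]), np.float64(81.4), np.int32(3907))
grip (array([446.5,  88.4,  12.2,  31.9,  61.2]), np.float64(106.7), np.int32(620))
jar (array([412.8,  99.2,  13.6,  52.8,  73. ]), np.float64(65.8), np.int32(401))
jar (array([473.5,  74.3,  20.2,  64.9,  61.2]), np.float64(66.0), np.int32(493))
jar (array([558.9,  37. ,  31.8,  60.6, 162.3]), np.float64(66.1), np.int32(789))
jar (array([438.2, -54. ,  29.9,  74.3, 164.3]), np.float64(66.2), np.int32(658))
held (array([431.2, -74.6,  73.4,  74.1,  75.1]), np.float64(200.8), np.int32(8039))
588 [438.2 -54.   29.7  74.2 164.5]
parkgrip (array([579.2, -96.8,  12.5,  39.8,  91.8]), np.float64(51.9), np.int32(412))
turn 0.001 rows 1 | shift mm [-1.4 -0.6 95. ] | per row xy n=1 [-0.0014 -0.0006  0.095 ]  j6~ 0.09
```

Call:
arm_command(plan=[[-1, -0.0003, 0.001, 0.03, 0.005], [-1, 0, 0, 0.03, 0], [-1, 0, 0, 0.03, 0], [-1, 0, 0, 0.02, 0], [-1, 0, 0, 0.007, 0], [-1, 0, 0, 0.005, 0], [-1, 0, 0, 0.004, 0], [-1, 0, 0, 0, 0]])

```text
clock: 14.45
eef_pos: [433.4, -74.1, 79.6]
eef_rot: [3.141, -0.0, 1.308]
wrist_force: [-0.0, -0.6, -0.6]
finger_gap: 11.7
finger_force: 25.0
```

Call:
arm_command(plan=[[-1, 0, 0, 0.001, 0], [0.1, 0, 0, 0, 0], [0.1, 0, 0, 0, 0], [0.1, 0, 0, 0, 0], [0.1, 0, 0, -0.03, 0], [0.1, 0, 0, -0.04, 0], [0.1, 0, 0, -0.04, 0], [0.1, 0, 0, 0, 0]])

```text
clock: 15.45
eef_pos: [434.4, -74.4, 190.9]
eef_rot: [3.137, -0.0, 1.308]
wrist_force: [0.5, -0.1, 0.3]
finger_gap: 51.6
finger_force: 0.0
```

```bash
python3 - <<'E'
from h import *
c=wlook("w6",gz=(90,115))
go(448.3,92.9,185,61.5)
E
```

```text
eye [453.   3. 370.] state [433.6 -74.2 189.1] [ 3.14  -0.     1.308]
plate (array([436.3,  69. ,  41.3,  86.9,  61.4]), np.float64(81.3), np.int32(3333))
plate (array([562.8,  53.9,  38.6,  83.1, 164.6]), np.float64(81.3), np.int32(3733))
plate (array([432. , -75.3,  73.3,  73.4,  74.6]), np.float64(73.3), np.int32(4454))
grip (array([445.9,  87.3,  12.4,  29.1,  60.9]), np.float64(106.5), np.int32(655))
grip (array([432. , -75.5,  11.7,  30. ,  75.1]), np.float64(98.9), np.int32(396))
jar (array([411.2,  96.1,  11.2,  47.1,  78.7]), np.float64(65.8), np.int32(382))
jar (array([472.9,  71.3,  17.5,  61.7,  56.2]), np.float64(65.9), np.int32(497))
jar (array([558.5,  36.3,  30.7,  60.7, 161.4]), np.float64(66.1), np.int32(876))
jar (array([ 318.9, -289.2,   28. ,   76. ,  159.6]), np.float64(64.9), np.int32(484))
turn 0.234 rows 2 | shift mm [153.9 -66.9   4.1] | per row xy n=4 [ 0.0385 -0.0167  0.001 ]  j6~ 0.7
```

Call:
arm_command(plan=[[0.1, 0, 0, 0, 0.117], [0.1, 0, 0, 0, 0.117], [0.1, 0.0385, -0.0167, 0, 0], [0.1, 0.0385, -0.0167, 0, 0], [0.1, 0.0385, -0.0167, 0, 0], [0.1, 0.0385, -0.0167, 0, 0], [0.1, 0, 0, 0, 0], [0.1, 0, 0, 0, 0]])

```text
clock: 16.5
eef_pos: [447.6, 92.6, 187.5]
eef_rot: [-3.14, 0.001, 1.074]
wrist_force: [-0.1, -0.4, 0.8]
finger_gap: 51.6
finger_force: 0.0
```

```bash
python3 - <<'E'
from h import *
c=wlook("w7")
go(448.3,92.9,85,61.5)
E
```

```text
eye [485. 163. 367.] state [447.7  92.3 187.7] [-3.141e+00  1.000e-03  1.073e+00]
plate (array([569.2,  76.1,  83.1,  83.2,  68.5]), np.float64(81.4), np.int32(5486))
plate (array([449.1,  92.5,  41.7, 139.4,  61.7]), np.float64(81.3), np.int32(4401))
plate (array([424.2, -40.7,  16.9,  39. , 153.3]), np.float64(73.1), np.int32(391))
grip (array([568.6,  76.1,  17.6,  18.2,  69.5]), np.float64(107.2), np.int32(399))
grip (array([449.1,  93. ,  11.2,  39. ,  61.8]), np.float64(107.0), np.int32(545))
jar (array([590. , 203.2,  42.9,  66.2,  93.8]), np.float64(66.0), np.int32(1324))
jar (array([583.1, 115.7,  26. ,  62.1, 169.4]), np.float64(66.3), np.int32(666))
jar (array([420. , 107.3,  20.7,  70.8,  61.5]), np.float64(65.9), np.int32(409))
jar (array([476.3,  77.1,  17.7,  66.8,  61.9]), np.float64(65.9), np.int32(374))
jar (array([556.4,  30.7,  22.2,  62.2, 155.6]), np.float64(66.1), np.int32(583))
turn -0.000 rows 1 | shift mm [  0.8   0.2 102.7] | per row xy n=1 [0.0008 0.0002 0.1027]  j6~ 0.7
```

Call:
arm_command(plan=[[0.1, 0.001, 0.001, 0.03, 0], [0.1, 0, 0, 0.03, 0], [0.1, 0, 0, 0.025, 0], [0.1, 0, 0, 0.0175, 0], [0.1, 0, 0, 0, 0], [-1, 0, 0, 0, 0], [-1, 0, 0, 0, 0], [-1, 0, 0, 0, 0], [-1, 0, 0, 0, 0], [-1, 0, 0, 0, 0], [-1, 0, 0, 0, 0], [-1, 0, 0, -0.02, 0], [-1, 0, 0, -0.03, 0], [-1, 0, 0, -0.03, 0], [-1, 0, 0, -0.03, 0], [-1, 0, 0, -0.01, 0], [-1, 0, 0, 0, 0]])

```text
clock: 18.68
eef_pos: [449.4, 93.5, 205.7]
eef_rot: [3.141, -0.0, 1.074]
wrist_force: [-0.5, 0.0, -0.5]
finger_gap: 11.6
finger_force: 25.0
```

```bash
cat >> h.py <<'E'
def held(c):
    w,z,h,s,v=masks(c)
    for b in blobs((s>70)&(h<30)&(z>120)&(z<260),w,300): print("held",b)
    s=manip.read_state(); print(s["finger_gap"],s["finger_force"])
E
python3 - <<'E'
from h import *
held(wlook("w8"))
go(587.5,240.6,200,93.8)
E
```

```text
eye [486. 163. 385.] state [449.1  93.4 205. ] [-3.141e+00  1.000e-03  1.074e+00]
plate (array([569.2,  76.1,  83.1,  83.2,  69.3]), np.float64(81.4), np.int32(4867))
grip (array([569.4,  76.1,  17.6,  18.6, 157.1]), np.float64(107.2), np.int32(347))
jar (array([589.8, 207.4,  42.9,  74.6,  93.7]), np.float64(66.0), np.int32(1308))
jar (array([583. , 113. ,  27. ,  60.8, 164.1]), np.float64(66.2), np.int32(582))
jar (array([556.5,  31. ,  23.2,  61.3, 156.8]), np.float64(66.2), np.int32(522))
held (array([451.5,  99.4,  41.9, 125.1,  61.5]), np.float64(201.2), np.int32(7124))
11.812652086586166 24.999880492687225
turn -0.563 rows 4 | shift mm [137.7 147.9   5. ] | per row xy n=5 [0.0275 0.0296 0.001 ]  j6~ 0.32
```

Call:
arm_command(plan=[[-1, 0, 0, 0, -0.141], [-1, 0, 0, 0, -0.141], [-1, 0, 0, 0, -0.141], [-1, 0, 0, 0, -0.14], [-1, 0.0275, 0.0296, 0, 0], [-1, 0.0275, 0.0296, 0, 0], [-1, 0.0275, 0.0296, 0, 0], [-1, 0.0275, 0.0296, 0, 0], [-1, 0.0275, 0.0296, 0, 0], [-1, 0, 0, 0, 0], [-1, 0, 0, 0, 0]])

```text
clock: 20.1
eef_pos: [587.4, 240.0, 204.6]
eef_rot: [-3.14, 0.001, 1.637]
wrist_force: [-0.1, -0.7, -0.5]
finger_gap: 12.0
finger_force: 25.0
```

```bash
python3 - <<'E'
from h import *
c=wlook("w9"); held(c)
w,z,h,s,v=masks(c)
for m,zz in (((s<60)&(v>70)&(z>63)&(z<68.5),66),((s>70)&(h<30)&(z>190)&(z<210),201)):
    p=w[m&(np.hypot(w[...,0]-588,w[...,1]-241)<85)]
    t=np.radians(93.8); u=np.array([np.cos(t),np.sin(t)]); n=np.array([np.sin(t),-np.cos(t)])
    a=p[:,:2]@u; b=p[:,:2]@n
    print(len(p),rect(p),"far",np.percentile(a,99.7),"across",np.percentile(b,[.5,99.5]),"mid",np.mean(np.percentile(b,[.5,99.5])))
    print("centre est",(np.percentile(a,99.7)-70)*u+np.mean(np.percentile(b,[.5,99.5]))*n)
E
```

```text
eye [582. 319. 384.] state [587.4 239.8 205.2] [-3.14   0.     1.636]
jar (array([435.4, 109.4,  41.2,  81.7,  38.7]), np.float64(65.2), np.int32(575))
held (array([586. , 246.7,  42.1, 125. ,  93.9]), np.float64(200.2), np.int32(5545))
11.4324131788437 24.99986708164215
256 [583.3 306.1   7.1  41.8   3.9] far 270.2974024939603 across [581.44424712 623.0879811 ] mid 602.2661141095931
centre est [587.66752286 239.77156676]
4086 [586.  246.7  42.1 125.   93.9] far 269.7260598933456 across [580.2303031  621.85851232] mid 601.0444077079212
centre est [586.48636752 239.12051303]
```

View pics/w9.png

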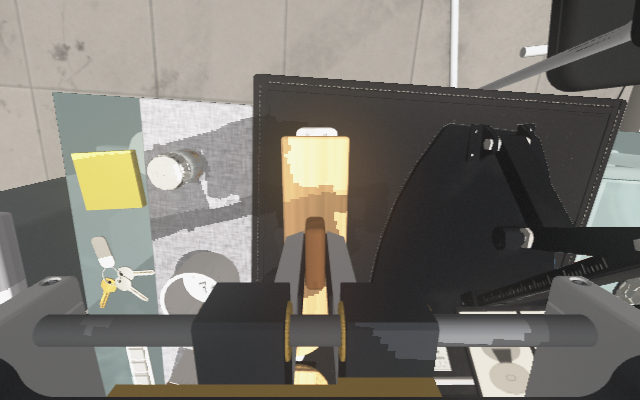

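The slim lid is held at (316,210). The slim jar's end shows just past it at (317,131), and the two are aligned. The offset left is about 1 mm.

Call:
arm_command(plan=[[-1, 0.0006, 0.0012, 0.03, 0], [-1, 0, 0, 0.03, 0], [-1, 0, 0, 0.03, 0], [-1, 0, 0, 0.02, 0], [-1, 0, 0, 0.007, 0], [-1, 0, 0, 0.005, 0], [-1, 0, 0, 0.004, 0], [-1, 0, 0, 0, 0]])

```text
clock: 21.15
eef_pos: [589.2, 241.1, 80.1]
eef_rot: [3.141, -0.0, 1.637]
wrist_force: [-0.6, -0.3, -0.7]
finger_gap: 12.1
finger_force: 25.0
```

Call:
arm_command(plan=[[-1, 0, 0, 0.0015, 0], [-1, 0, 0, 0, 0], [0.1, 0, 0, 0, 0], [0.1, 0, 0, 0, 0], [0.1, 0, 0, 0, 0], [0.1, 0, 0, -0.03, 0], [0.1, 0, 0, -0.04, 0], [0.1, 0, 0, -0.04, 0], [0.1, 0, 0, 0, 0]])

```text
clock: 22.28
eef_pos: [590.2, 241.5, 191.9]
eef_rot: [3.136, -0.001, 1.637]
wrist_force: [-0.4, -0.0, 0.1]
finger_gap: 51.8
finger_force: 0.0
```

```bash
python3 - <<'E'
from h import *
c=wlook("w10",gz=(90,115))
go(569.0,76.1,185,72)
E
```

```text
eye [583. 321. 372.] state [589.5 241.2 189.5] [ 3.139e+00 -1.000e-03  1.637e+00]
plate (array([588.8, 227.6,  42.6, 114.9,  93.8]), np.float64(73.4), np.int32(2669))
grip (array([588.4, 240.7,  11.7,  39.7,  93.6]), np.float64(99.0), np.int32(519))
jar (array([582.9, 113.9,  29.2,  62.1, 168.7]), np.float64(65.9), np.int32(544))
turn 0.380 rows 3 | shift mm [-163.4   31.6    4.5] | per row xy n=4 [-0.0408  0.0079  0.0011]  j6~ 0.45
```

Call:
arm_command(plan=[[0.1, 0, 0, 0, 0.127], [0.1, 0, 0, 0, 0.127], [0.1, 0, 0, 0, 0.126], [0.1, -0.0408, 0.0079, 0, 0], [0.1, -0.0408, 0.0079, 0, 0], [0.1, -0.0408, 0.0079, 0, 0], [0.1, -0.0408, 0.0079, 0, 0], [0.1, 0, 0, 0, 0], [0.1, 0, 0, 0, 0]])

```text
clock: 23.45
eef_pos: [568.6, 76.5, 187.7]
eef_rot: [-3.14, 0.0, 1.257]
wrist_force: [1.0, -0.3, 0.5]
finger_gap: 51.9
finger_force: 0.0
```

```bash
python3 - <<'E'
from h import *
c=wlook("w11")
go(569.0,76.1,85,72)
E
```

```text
eye [592. 152. 367.] state [568.7  76.9 187.8] [-3.141  0.     1.257]
plate (array([589.3, 217.8,  42.7,  94.9,  93.8]), np.float64(73.3), np.int32(3301))
plate (array([569.3,  75.7,  82.7,  83.4,  26.7]), np.float64(81.3), np.int32(4911))
plate (array([448.4, -93.8,  37.5,  49.4,  67.6]), np.float64(73.4), np.int32(814))
grip (array([588.3, 234.9,  11. ,  28.4,  93.2]), np.float64(99.2), np.int32(453))
grip (array([569.4,  75.9,  17.9,  18.2,   5.6]), np.float64(107.2), np.int32(330))
jar (array([437.5, 249.3,  20.4,  40.2,  59.7]), np.float64(67.1), np.int32(394))
jar (array([584. , 114.2,  23.8,  60.1, 160.5]), np.float64(66.3), np.int32(551))
jar (array([447.5,  92. ,  82.8,  83.3,  37.4]), np.float64(65.7), np.int32(1472))
jar (array([557.1,  31. ,  20.3,  60.3, 165.5]), np.float64(66.1), np.int32(477))
turn 0.001 rows 1 | shift mm [ -0.7   0.6 102.8] | per row xy n=1 [-0.0007  0.0006  0.1028]  j6~ 0.45
```

Call:
arm_command(plan=[[0.1, -0.0007, 0.001, 0.03, 0], [0.1, 0, 0, 0.03, 0], [0.1, 0, 0, 0.025, 0], [0.1, 0, 0, 0.018, 0], [0.1, 0, 0, 0, 0], [-1, 0, 0, 0, 0], [-1, 0, 0, 0, 0], [-1, 0, 0, 0, 0], [-1, 0, 0, 0, 0], [-1, 0, 0, 0, 0], [-1, 0, 0, -0.02, 0], [-1, 0, 0, -0.03, 0], [-1, 0, 0, -0.03, 0], [-1, 0, 0, -0.03, 0], [-1, 0, 0, -0.01, 0], [-1, 0, 0, 0, 0]])

```text
clock: 25.5
eef_pos: [569.5, 75.1, 205.1]
eef_rot: [-3.142, 0.0, 1.257]
wrist_force: [0.2, -0.4, -0.7]
finger_gap: 17.6
finger_force: 25.0
```

```bash
python3 - <<'E'
from h import *
held(wlook("w12"))
go(448,92.3,200,72)
E
```

```text
eye [593. 151. 385.] state [569.2  75.1 204.3] [-3.140e+00  1.000e-03  1.257e+00]
plate (array([589.5, 216.2,  42.5,  91.8,  93.9]), np.float64(73.3), np.int32(2673))
grip (array([588.3, 237.7,  11. ,  34.4,  93.6]), np.float64(99.2), np.int32(473))
jar (array([437.4, 247.4,  18.1,  39.8,  52.1]), np.float64(67.1), np.int32(339))
jar (array([580.6, 104.6,  43.7,  60. , 161.2]), np.float64(66.2), np.int32(712))
jar (array([447.4,  92. ,  82.8,  83. ,   5.2]), np.float64(65.7), np.int32(1302))
held (array([568.6,  77.4,  80.8,  82.7,  16.3]), np.float64(200.7), np.int32(8716))
17.638959142494667 24.999841328244656
turn 0.000 rows 1 | shift mm [ -21.1 -120.6    4.3] | per row xy n=3 [-0.007  -0.0402  0.0014]  j6~ 0.52
```

View pics/w12.png

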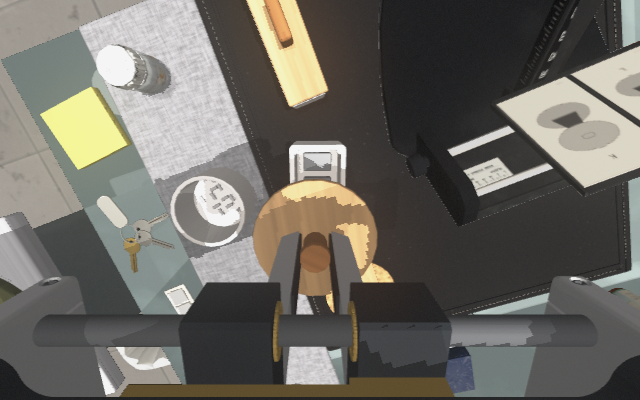

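The round lid is held level (315,235). The open round jar is at (208,210), and the slim lid sits on its jar (285,50).

Call:
arm_command(plan=[[-1, -0.007, -0.0402, 0, 0], [-1, -0.007, -0.0402, 0, 0], [-1, -0.007, -0.0402, 0, 0], [-1, 0, 0, 0, 0], [-1, 0, 0, 0, 0]])

```text
clock: 26.18
eef_pos: [448.6, 92.4, 204.9]
eef_rot: [-3.141, 0.0, 1.257]
wrist_force: [0.9, 0.3, -1.4]
finger_gap: 17.7
finger_force: 25.0
```

```bash
python3 - <<'E'
from h import *
c=wlook("w13"); held(c)
w,z,h,s,v=masks(c)
for m in ((s<60)&(v>70)&(z>63)&(z<68.5),(s>70)&(h<30)&(z>190)&(z<210)):
    m&=np.hypot(w[...,0]-448,w[...,1]-92)<52
    p=w[m][:,:2]
    b=np.arctan2(p[:,1]-92,p[:,0]-448); r=np.hypot(*(p-[448,92]).T)
    q=[]
    for k in np.arange(-np.pi,np.pi,.06):
        i=np.where((b>=k)&(b<k+.06))[0]
        if len(i): 
            j=i[r[i].argmax()]
            if r[j]>38: q.append(p[j])
    q=np.array(q); A=np.c_[2*q,np.ones(len(q))]; x=np.linalg.lstsq(A,(q**2).sum(1),rcond=None)[0]
    print(len(q),"circle",x[:2].round(1),np.sqrt(x[2]+x[0]**2+x[1]**2).round(1))
    # fixed radius 42
    from scipy.optimize import least_squares
    print("R42",least_squares(lambda t:np.hypot(*(q-t).T)-42,[448,92],loss="soft_l1").x.round(1))
go(448,92,200,72)
E
```

```text
eye [472. 168. 384.] state [448.8  92.3 204.9] [-3.141  0.     1.257]
plate (array([589.9, 209.4,  43. ,  77.4,  93.3]), np.float64(73.4), np.int32(3061))
plate (array([415.1, -42.8,  20.5,  23.1, 162.4]), np.float64(73.3), np.int32(301))
jar (array([569.1, 210.4,   3.6,  83.1,  95.4]), np.float64(64.9), np.int32(418))
jar (array([570.8,  73.7,  61.2, 107.8,  72.4]), np.float64(66.1), np.int32(1993))
jar (array([453.6, 114.5,  36.9,  81.4, 163.1]), np.float64(66.0), np.int32(522))
held (array([448.7,  94.1,  80.7,  82.6, 127.6]), np.float64(200.5), np.int32(8644))
17.46097721150627 24.99982610810548
49 circle [447.1  92.3] 41.3
R42 [446.9  91.5]
86 circle [447.9  93.3] 41.3
R42 [447.8  93. ]
turn -0.000 rows 1 | shift mm [-0.5 -0.6  4.9] | per row xy n=1 [-0.0005 -0.0006  0.0049]  j6~ 0.52
```

Call:
arm_command(plan=[[-1, -0.0014, -0.0005, 0.03, 0], [-1, 0, 0, 0.03, 0], [-1, 0, 0, 0.03, 0], [-1, 0, 0, 0.02, 0], [-1, 0, 0, 0.007, 0], [-1, 0, 0, 0.005, 0], [-1, 0, 0, 0.004, 0], [-1, 0, 0, 0.001, 0]])

```text
clock: 27.22
eef_pos: [447.6, 91.3, 78.6]
eef_rot: [3.141, -0.0, 1.257]
wrist_force: [-0.1, 0.4, -1.2]
finger_gap: 17.7
finger_force: 25.0
```

Call:
arm_command(plan=[[-1, 0, 0, 0, 0], [0.1, 0, 0, 0, 0], [0.1, 0, 0, 0, 0], [0.1, 0, 0, 0, 0], [0.1, 0, 0, -0.03, 0], [0.1, 0, 0, -0.04, 0], [0.1, 0, 0, -0.04, 0], [0.1, 0, 0, 0, 0]])

```text
clock: 28.22
eef_pos: [448.5, 91.4, 191.0]
eef_rot: [3.137, -0.002, 1.257]
wrist_force: [0.1, -0.3, 0.2]
finger_gap: 51.8
finger_force: 0.0
```

```bash
python3 - <<'E'
from h import *
c=wlook("w14",gz=(90,115))
go(579.5,-96.8,185,91.8)
E
```

```text
eye [471. 167. 371.] state [447.8  91.3 189.1] [ 3.140e+00 -1.000e-03  1.257e+00]
plate (array([590. , 206.9,  42.3,  72.8,  94.3]), np.float64(73.4), np.int32(2828))
plate (array([446.8,  92.2,  81.2,  82.6,  69.8]), np.float64(73.3), np.int32(4553))
plate (array([437.1, -43.8,  12.8,  66.1, 163.2]), np.float64(73.1), np.int32(580))
plate (array([405.7, -96.4,  18.2,  31.5, 162.2]), np.float64(73.5), np.int32(303))
grip (array([446.6,  92.1,  17.3,  18. ,  71.2]), np.float64(99.2), np.int32(304))
jar (array([569.3, 207.6,   3.8,  77.7,  95.6]), np.float64(64.8), np.int32(429))
jar (array([570.6,  73.3,  61.1, 107.8,  72.2]), np.float64(66.0), np.int32(2213))
turn -0.345 rows 3 | shift mm [-192.1  125.8    4.1] | per row xy n=6 [-0.032   0.021   0.0007]  j6~ -0.2
```

Round lid home (plate top at 73.3). Next is the parked oblong lid.

Call:
arm_command(plan=[[0.1, 0, 0, 0, -0.115], [0.1, 0, 0, 0, -0.115], [0.1, 0, 0, 0, -0.115], [0.1, -0.032, 0.021, 0, 0], [0.1, -0.032, 0.021, 0, 0], [0.1, -0.032, 0.021, 0, 0], [0.1, -0.032, 0.021, 0, 0], [0.1, -0.032, 0.021, 0, 0], [0.1, -0.032, 0.021, 0, 0], [0.1, 0, 0, 0, 0], [0.1, 0, 0, 0, 0]])

```text
clock: 29.65
eef_pos: [578.7, -96.3, 187.2]
eef_rot: [-3.14, -0.001, 1.602]
wrist_force: [-0.4, 0.7, -0.3]
finger_gap: 51.7
finger_force: 0.0
```

```bash
python3 - <<'E'
from h import *
c=wlook("w15",gz=(45,58))
go(580,-97,30,91.8)
E
```

```text
eye [576. -17. 367.] state [578.8 -96.  187.7] [-3.14  -0.     1.602]
plate (array([459. ,  64. ,  28.2,  56.1,   2.1]), np.float64(72.9), np.int32(731))
plate (array([432.5, -75.5,  73.5,  73.9, 164.5]), np.float64(73.3), np.int32(4782))
grip (array([579. , -96.3,  11.1,  38.8,  92. ]), np.float64(52.0), np.int32(385))
jar (array([464.1,  61.3,  15.1,  63.5,  29.3]), np.float64(63.6), np.int32(328))
jar (array([565.7,  58.2,  60.1,  76.4,  72.2]), np.float64(66.2), np.int32(1392))
jar (array([455.7, -63. ,  47.5,  98.4, 119.7]), np.float64(63.9), np.int32(366))
turn 0.000 rows 1 | shift mm [ -1.    1.2 157.7] | per row xy n=1 [-0.001   0.0012  0.1577]  j6~ -0.2
```

Call:
arm_command(plan=[[0.1, 0, 0.0005, 0.04, 0], [0.1, 0, 0, 0.04, 0], [0.1, 0, 0, 0.04, 0], [0.1, 0, 0, 0.025, 0], [0.1, 0, 0, 0.012, 0], [0.1, 0, 0, 0, 0], [-1, 0, 0, 0, 0], [-1, 0, 0, 0, 0], [-1, 0, 0, 0, 0], [-1, 0, 0, 0, 0], [-1, 0, 0, 0, 0], [-1, 0, 0, 0, 0], [-1, 0, 0, -0.025, 0], [-1, 0, 0, -0.04, 0], [-1, 0, 0, -0.04, 0], [-1, 0, 0, -0.04, 0], [-1, 0, 0, -0.03, 0], [-1, 0, 0, 0, 0]])

```text
clock: 31.95
eef_pos: [580.5, -96.9, 208.3]
eef_rot: [3.138, 0.001, 1.602]
wrist_force: [0.3, 0.4, -0.3]
finger_gap: 12.1
finger_force: 25.0
```

```bash
python3 - <<'E'
from h import *
held(wlook("w16"))
go(570.7,74.2,200,72.2)
E
```

```text
eye [576. -17. 388.] state [579.8 -96.8 206.3] [3.141 0.    1.602]
plate (array([460. ,  66.9,  33.8,  56.9,   1.9]), np.float64(73.0), np.int32(961))
plate (array([432.4, -75.5,  73.2,  74. , 164.8]), np.float64(73.3), np.int32(4190))
jar (array([466.7,  63.5,  15.9,  64.4,  35.7]), np.float64(63.5), np.int32(301))
jar (array([566.4,  60.5,  60.3,  81.4,  72.6]), np.float64(66.2), np.int32(1277))
held (array([579.6, -97. ,  60.2, 107.9,  91.9]), np.float64(203.2), np.int32(8259))
11.827885821209426 24.99883621931076
turn 0.342 rows 3 | shift mm [160.  -61.    6.3] | per row xy n=4 [ 0.04   -0.0152  0.0016]  j6~ 0.44
```

Call:
arm_command(plan=[[-1, 0, 0, 0, 0.114], [-1, 0, 0, 0, 0.114], [-1, 0, 0, 0, 0.114], [-1, 0.04, -0.0152, 0, 0], [-1, 0.04, -0.0152, 0, 0], [-1, 0.04, -0.0152, 0, 0], [-1, 0.04, -0.0152, 0, 0], [-1, 0, 0, 0, 0], [-1, 0, 0, 0, 0]])

```text
clock: 33.12
eef_pos: [570.6, 73.7, 205.2]
eef_rot: [-3.14, 0.001, 1.26]
wrist_force: [-0.7, -0.8, -0.6]
finger_gap: 11.6
finger_force: 25.0
```

```bash
python3 - <<'E'
from h import *
c=wlook("w17"); held(c)
w,z,h,s,v=masks(c)
t=np.radians(72.2); u=np.array([np.cos(t),np.sin(t)]); n=np.array([np.sin(t),-np.cos(t)])
for m in ((s<60)&(v>70)&(z>63)&(z<68.5),(s>70)&(h<30)&(z>190)&(z<215)):
    p=w[m&(np.hypot(w[...,0]-570.7,w[...,1]-74)<70)]
    a=p[:,:2]@u; b=p[:,:2]@n
    print(len(p),rect(p),"far",np.percentile(a,99.7)-54,"mid",np.mean(np.percentile(b,[.5,99.5])))
print(manip.read_state()["eef_pos"][:2]@u)
E
```

```text
eye [594. 149. 385.] state [570.7  73.3 205.5] [-3.140e+00  1.000e-03  1.259e+00]
plate (array([589.1, 220.7,  42.6, 100.6,  93.9]), np.float64(73.3), np.int32(2794))
plate (array([447.4,  92. ,  82.6,  82.7, 140.7]), np.float64(73.3), np.int32(4039))
grip (array([588.2, 237.4,  11.3,  32.6,  94.1]), np.float64(99.2), np.int32(469))
jar (array([437.6, 249.3,  20.4,  40. ,  59.7]), np.float64(67.0), np.int32(338))
jar (array([584.6, 116.5,  18.2,  59.7, 161.9]), np.float64(66.2), np.int32(482))
held (array([569.6,  73.8,  60.1, 107.4,  72.3]), np.float64(200.0), np.int32(8972))
11.989180395610688 24.998749494552612
426 [584.6 116.6  17.8  59.7 162.4] far 244.52729390288494 mid 520.951079233454
7554 [569.6  73.8  60.1 107.4  72.3] far 243.99391421371888 mid 519.8871789686491
244.2637988713892
```

Call:
arm_command(plan=[[-1, 0.0005, 0.0011, 0.03, 0], [-1, 0, 0, 0.03, 0], [-1, 0, 0, 0.03, 0], [-1, 0, 0, 0.02, 0], [-1, 0, 0, 0.007, 0], [-1, 0, 0, 0.005, 0], [-1, 0, 0, 0.004, 0], [-1, 0, 0, 0.001, 0], [-1, 0, 0, 0, 0]])

```text
clock: 34.3
eef_pos: [572.2, 74.4, 79.7]
eef_rot: [3.141, -0.0, 1.26]
wrist_force: [-0.3, 0.2, -0.8]
finger_gap: 11.8
finger_force: 25.0
```

Call:
arm_command(plan=[[-1, 0, 0, 0.0015, 0], [-1, 0, 0, 0, 0], [0.1, 0, 0, 0, 0], [0.1, 0, 0, 0, 0], [0.1, 0, 0, 0, 0], [0.1, 0, 0, -0.03, 0], [0.1, 0, 0, -0.04, 0], [0.1, 0, 0, -0.04, 0], [0.1, 0, 0, -0.04, 0], [0.1, 0, 0, 0, 0]])

```text
clock: 35.55
eef_pos: [573.1, 74.4, 231.0]
eef_rot: [3.137, -0.002, 1.26]
wrist_force: [0.5, 0.4, -0.0]
finger_gap: 51.6
finger_force: 0.0
```

```bash
python3 - <<'E'
from h import *
c=wlook("w18",gz=(90,115))
E
```

```text
eye [595. 150. 411.] state [572.3  74.3 228.6] [ 3.14e+00 -1.00e-03  1.26e+00]
plate (array([589.2, 221.3,  42.2, 101.7,  93.8]), np.float64(73.3), np.int32(2244))
plate (array([571.1,  74. ,  59.9, 108.1,  72.4]), np.float64(73.3), np.int32(3818))
plate (array([447.4,  91.8,  82.5,  82.5,  99. ]), np.float64(73.3), np.int32(3473))
grip (array([588.1, 240. ,  12. ,  39.7,  93.7]), np.float64(98.9), np.int32(616))
grip (array([571.1,  74.7,  11. ,  39.2,  71.9]), np.float64(98.9), np.int32(390))
```

View pics/w18.png

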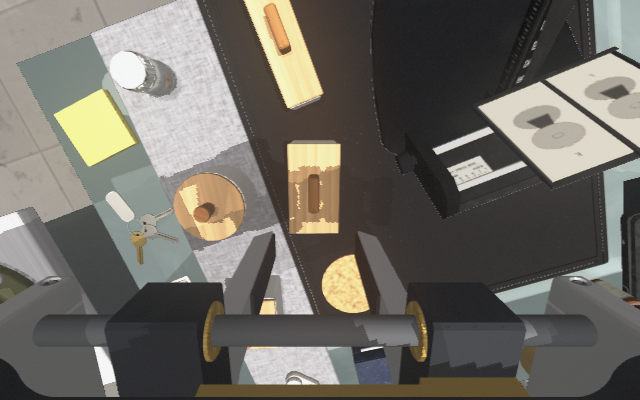

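The oblong (314,190), round (209,207) and slim (283,50) lids sit flat, with plate tops at 73.3 mm. The square lid measured the same in an earlier view. The saline bottle (140,73) is still standing and the gripper is clear of everything.

```bash
python3 -c "
from cell import ticket
print(ticket.sign_off())"
```

```text
the job is handed in; nothing more can be done
None
```

All four lids are back on their own canisters and measured fully home (plate tops about 73 mm), the saline bottle is still standing, and the job was handed in at about 36 s on the robot's clock; the sign-off returned no verdict.

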